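Stage reagent bottles by height

TASK

Line up the four amber reagent bottles on the row of round spots in order of height, one bottle standing centred on each spot: the tallest at the end by the green block, going down to the shortest at the end by the grey block. Keep the bottles upright all the time and let go of them at the end.

Things in the scene. Friction and masses are not known exactly. Their poses are not given: they have to be found in the camera images.
- bottle_blue: loose tallest reagent bottle: round amber glass body with a pale paper label and a blue screw cap, 44 mm in diameter, 104 mm tall overall (straight side up to 75 mm, cap 35 mm wide on top); stands upright on the bench at the start; origin at the centre of its underside, z up its axis; 150 g, give or take a third
- bottle_yellow: loose second tallest reagent bottle: round amber glass body with a pale paper label and a yellow screw cap, 40 mm in diameter, 88 mm tall overall (straight side up to 63 mm, cap 32 mm wide on top); stands upright on the bench at the start; origin at the centre of its underside, z up its axis; 110 g, give or take a third
- bottle_red: loose third tallest reagent bottle: round amber glass body with a pale paper label and a red screw cap, 36 mm in diameter, 72 mm tall overall (straight side up to 52 mm, cap 29 mm wide on top); stands upright on the bench at the start; origin at the centre of its underside, z up its axis; 75 g, give or take a third
- bottle_black: loose shortest reagent bottle: round amber glass body with a pale paper label and a black screw cap, 32 mm in diameter, 56 mm tall overall (straight side up to 40 mm, cap 26 mm wide on top); stands upright on the bench at the start; origin at the centre of its underside, z up its axis; 50 g, give or take a third
- spot_a: fixed spot at the end of the row at the robot's left (+y side): black-rimmed grey disc 60 mm across with a black centre dot, on an aluminium strip (70 x 420 x 6 mm). The four spots form a straight row, 80 mm apart, roughly along y. Origin at the disc's centre, 6 mm above the bench; its top, where a bottle stands, is 2 mm higher; y axis along the row
- spot_b: fixed spot second in the row counted from the robot's left: black-rimmed grey disc 60 mm across with a black centre dot, on an aluminium strip (70 x 420 x 6 mm). The four spots form a straight row, 80 mm apart, roughly along y. Origin at the disc's centre, 6 mm above the bench; its top, where a bottle stands, is 2 mm higher; y axis along the row
- spot_c: fixed spot third in the row counted from the robot's left: black-rimmed grey disc 60 mm across with a black centre dot, on an aluminium strip (70 x 420 x 6 mm). The four spots form a straight row, 80 mm apart, roughly along y. Origin at the disc's centre, 6 mm above the bench; its top, where a bottle stands, is 2 mm higher; y axis along the row
- spot_d: fixed spot at the end of the row at the robot's right (-y side): black-rimmed grey disc 60 mm across with a black centre dot, on an aluminium strip (70 x 420 x 6 mm). The four spots form a straight row, 80 mm apart, roughly along y. Origin at the disc's centre, 6 mm above the bench; its top, where a bottle stands, is 2 mm higher; y axis along the row
- block_green: fixed green block 50 x 18 x 30 mm high at one end of the strip, 70 mm beyond the centre of the end spot; it marks the end for the tallest bottle and may be at the left or the right end; origin at the centre of its underside, 6 mm above the bench
- block_grey: fixed grey block of the same size at the other end of the strip, 70 mm beyond that end's spot; it marks the end for the shortest bottle; origin at the centre of its underside, 6 mm above the bench

How it is judged:
By the outcome, as a careful person would: the job done as asked, in the order asked, and still so for the second after the job is handed in, with the robot touching nothing.
It also fails if it takes over 96 s, if anything falls off the work surface, if the arm or the gripper's body presses on something with over 40 N, if the wrist force passes 120 N, or if a joint passes its speed limit or range.

ROBOT

A 7-joint arm with a two-finger parallel gripper is mounted at the origin on the work surface. World frame = base frame: x ahead of the robot, y to its left, z up, the work surface at z = 0. Lengths are in m, angles in rad, forces in N, time in s.
With the tool pointing down it reaches from about 0.4 to 0.875 m from the base axis. Payload 19.3 kg.
Tool frame: the origin (TCP) lies between the finger pads; the fingertips stand bot.tcp_to_tips ahead of it and the grasp point (between the pads) is the TCP (bot.tcp_to_tips is the distance from the TCP to the fingertips, in m); z points along the fingers, y is the line along which they close (so a half turn about z gives the same grasp; the last joint's range is limited). The gripper opens to 85 mm and grips with 20 to 120 N. Pads are 22 mm wide; open, the fingers measure 114 mm over their backs; the gripper's body (76 mm by 85 mm) begins 54 mm behind the grasp point. The pads swing forward as they close: fully open they stand 13 mm farther back than shut.
Start: joints at [1.263, 0.521, -0.036, 1.599, 0.021, 1.021, -0.113], TCP at [0.147, -0.607, 0.229] pointing down, gripper open.
Joint ranges: [-2.91, 2.91], [-0.3, 2.13], [-1.5, 1.42], [0.17, 2.43], [-1.26, 4.41], [0.16, 1.93], [-2.52, 2.52]. Speed limits (rad/s): [1.89, 1.89, 2.39, 2.39, 3.01, 3.01, 3.01].

INTERFACE

Orientations are given as [roll, pitch, yaw] about the fixed x, y, z axes, in that order (R = Rz(yaw) Ry(pitch) Rx(roll)).
In Python, from workcell import telemetry, grab_frame, bot gives the robot as it stands. The module is installed in compiled form; this text tells all that it offers.
- The arm moves only by the shell command python3 -m crank 'ROWS' [FORCE]. ROWS is text: rows parted by semicolons, each of 7 numbers parted by spaces: the finger opening in m, from 0 to 0.0854, then the shift along the tool's x, y, z in m, then the turn, a rotation vector about the tool's x, y, z in degrees. A call has exactly 8 rows; each row shifts and turns the commanded pose from where the row before left it, along the tool's axes as they then stand; what a row does not reach is not made up. A row lasts 1/12 s, in which the tool goes at most 41.7 mm and 7.16 degrees, less where a joint would pass 70% of its speed; a pose out of reach is approached as far as the arm can. A call with a gripper value outside its range is refused whole. The fingers move at their own pace and stop on an object; FORCE is the grip in N (left out, the last holds). Time passes only in rows, so rows that do not move let the fingers close, or fill a call up. It gives the time, the measured TCP pose, the force, the opening and the grip force at its end, in the units of the state.
- telemetry.observe(): the state, without advancing time (a new reading comes with each control period).
- grab_frame(name): name is "scene" or "side" or "wrist"; returns a dict with "pixels" (400x640x3 uint8, red, green, blue), "depth" (400x640 float32, m along the optical axis (not along the pixel's ray), 0 where there is no reading), "vertical_fov" (degrees; the focal length in pixels is half the picture's height over the tangent of half this angle, whatever the lens; pixels are square), "cx", "cy" (the principal point, pixels), "distortion" ([k1, k2, p1, p2, k3] as OpenCV has them; the pictures are not rectified), "R" (3x3) and "t" (3): a world point X has camera coordinates R X + t; the wrist camera has in their place "hand_eye" (4x4, takes a point from camera to tool coordinates, whose origin is the TCP and whose axes are the flange's). Camera axes: x right, y down, z forward; pixel columns grow to the right and rows downward; lengths in m; the calibration is good to about 2 mm. A picture is of the moment at which its call begins: read the wrist's pose just before it.
- bot.job_done(): hands the job in; it is judged then, once.
The state is a dict: "clock": time; "qpos": joint angles; "qd": joint speeds; "joint_efforts": joint torques, N m; "position": TCP position; "tool_rot": TCP orientation; "force": force on the tool from outside, world axes, zero at the start; "moment": the same for the moment, N m; "grip_width": finger opening in m; "finger_force": force on a finger pad.
Only numpy, scipy, OpenCV 4.12 (cv2) and the standard library are available. Lean on these libraries where they do the work, as an engineer would, in place of code of your own. Each camera call takes 0.05 s, during which the arm holds its last target. There are 200 camera calls.

## Working session

There is one attempt and no reset: what is moved stays moved. The work goes in short steps, Python scripts to look and compute and a shell command to move; the robot and the scene stay as the last step left them, time stands still between calls to the robot, and variables do not carry over. Pictures are saved under pics/ and viewed, at most 14 in all, crops included, and the job is handed in when it is done.

```bash
mkdir -p pics; cat > h.py <<'E'
import numpy as np, cv2
from workcell import telemetry, grab_frame, bot
def K(f):
    h=f["pixels"].shape[0]; fl=h/2/np.tan(np.radians(f["vertical_fov"])/2)
    return np.array([[fl,0,f["cx"]],[0,fl,f["cy"]],[0,0,1.]])
def cloud(f):
    h,w=f["depth"].shape
    uv=np.stack(np.meshgrid(np.arange(w),np.arange(h)),-1).reshape(-1,1,2).astype(np.float32)
    n=cv2.undistortPoints(uv,K(f),np.array(f["distortion"],float)).reshape(h,w,2)
    d=f["depth"][...,None]
    c=np.concatenate([n*d,d],-1)
    return (c-np.array(f["t"]))@np.array(f["R"])   # world
def save(f,n): cv2.imwrite("pics/"+n+".png",f["pixels"][...,::-1])
E
python3 - <<'E'
from h import *
s=telemetry.observe(); print({k:np.round(v,3) for k,v in s.items()}, bot.tcp_to_tips)
for n in("scene","side"):
    f=grab_frame(n); save(f,n); np.savez("/tmp/"+n+".npz",**f); print(n,np.round(-np.array(f["R"]).T@f["t"],3))
E
```

```text
{'clock': np.float64(0.0), 'qpos': array([ 1.263,  0.522, -0.036,  1.6  ,  0.021,  1.021, -0.113]), 'qd': array([-0.001,  0.001, -0.001, -0.   , -0.   ,  0.002,  0.001]), 'joint_efforts': array([ 1.0000e-03, -9.2713e+01,  1.9800e+00, -3.6993e+01,  1.8000e-02,
        8.0000e-03,  0.0000e+00]), 'position': array([ 0.147, -0.607,  0.229]), 'tool_rot': array([-3.14 ,  0.   ,  0.238]), 'force': array([-0.138, -0.417,  0.161]), 'moment': array([-0.018,  0.025,  0.04 ]), 'finger_force': np.float64(0.0), 'grip_width': np.float64(0.085)} 0.019
scene [0.96  0.692 0.685]
side [ 0.229 -0.393  0.544]
```

View pics/scene.png

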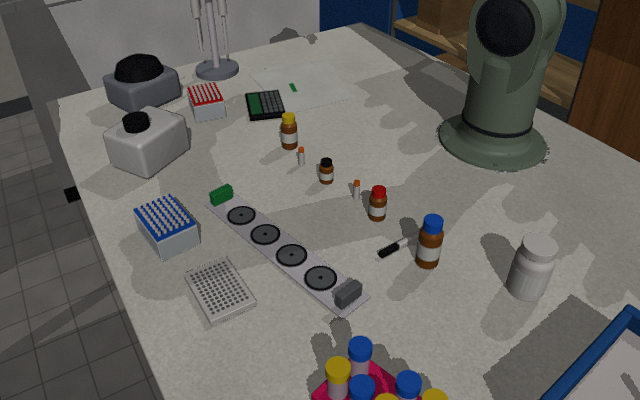

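View pics/side.png

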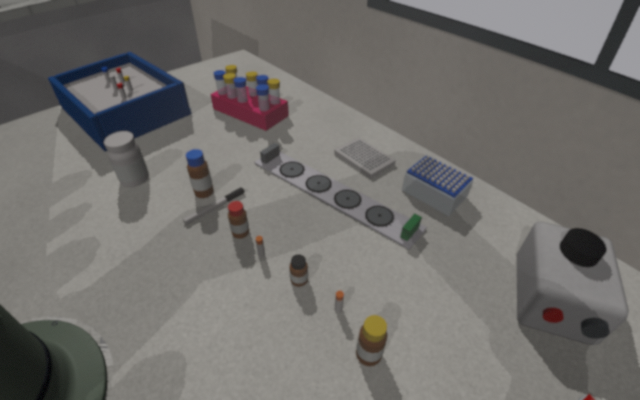

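The scene picture shows the caps at: yellow (289,119), black (326,162), red (378,191) and blue (432,222). The spots run from (241,214), by the green block, to (320,277), by the grey block. Small orange-capped vials stand near the bottles, at (301,152) and (357,185). The side picture agrees with this layout. Next I'll measure positions.

```bash
python3 - <<'E'
from h import *
S={"scene":dict(yellow=(289,119),black=(326,162),red=(378,191),blue=(432,222),d=(241,215),c=(265,234),b=(291,255),a=(320,278),v1=(301,150),v2=(357,183),green=(221,193),grey=(347,291),pen=(390,249)),
"side":dict(yellow=(374,326),black=(298,262),red=(236,209),blue=(196,158),d=(379,215),c=(347,198),b=(318,183),a=(291,169),v1=(340,296),v2=(260,239),green=(411,225),grey=(270,153),pen=(230,195))}
H=dict(blue=.104,yellow=.088,red=.072,black=.056)
for n in S:
    f=dict(np.load(f"/tmp/{n}.npz")); P=cloud(f)
    for k,(u,v) in S[n].items():
        p=P[v,u]; q=P[max(v-30,0):v+30,max(u-30,0):u+30].reshape(-1,3)
        q=q[np.linalg.norm(q[:,:2]-p[:2],axis=1)<.035]
        e=""
        if k in H:
            t=q[abs(q[:,2]-H[k])<.004]; e=(len(t),np.round((t.min(0)+t.max(0))/2,4),np.round(np.ptp(t,axis=0),3)) if len(t) else "none"
        print(n,k,np.round(p,3),round(float(q[:,2].max()),3) if len(q) else"",e)
E
```

```text
scene yellow [ 0.454 -0.244  0.084] 0.09 (78, array([ 0.4503, -0.2602,  0.087 ]), array([0.031, 0.033, 0.005]))
scene black [ 0.458 -0.077  0.056] 0.058 (72, array([ 0.4542, -0.0854,  0.0551]), array([0.026, 0.027, 0.006]))
scene red [0.439 0.082 0.072] 0.074 (110, array([0.4332, 0.0771, 0.0709]), array([0.028, 0.032, 0.005]))
scene blue [0.44  0.234 0.102] 0.105 (223, array([0.4351, 0.2313, 0.1026]), array([0.036, 0.035, 0.005]))
scene d [ 0.672 -0.071  0.008] 0.01 
scene c [0.657 0.007 0.007] 0.011 
scene b [0.644 0.088 0.01 ] 0.011 
scene a [0.629 0.166 0.009] 0.011 
scene v1 [ 0.468 -0.167  0.042] 0.047 
scene v2 [0.436 0.008 0.044] 0.047 
scene green [ 0.687 -0.132  0.032] 0.038 
scene grey [0.621 0.237 0.037] 0.038 
scene pen [0.48  0.178 0.012] 0.015 
side yellow [ 0.446 -0.258  0.089] 0.092 (431, array([ 0.448 , -0.2583,  0.0878]), array([0.032, 0.032, 0.008]))
side black [ 0.449 -0.089  0.056] 0.059 (165, array([ 0.4515, -0.0857,  0.0555]), array([0.024, 0.024, 0.007]))
side red [0.429 0.068 0.073] 0.074 (150, array([0.4326, 0.0768, 0.0713]), array([0.028, 0.029, 0.006]))
side blue [0.431 0.216 0.103] 0.106 (158, array([0.4334, 0.2309, 0.103 ]), array([0.034, 0.036, 0.006]))
side d [ 0.67  -0.072  0.009] 0.011 
side c [0.656 0.007 0.009] 0.011 
side b [0.641 0.085 0.008] 0.012 
side a [0.624 0.162 0.01 ] 0.011 
side v1 [ 0.463 -0.177  0.047] 0.048 
side v2 [0.433 0.    0.046] 0.048 
side green [ 0.675 -0.146  0.036] 0.038 
side grey [0.609 0.223 0.029] 0.039 
side pen [0.467 0.17  0.014] 0.016
```

```bash
cat >> h.py <<'E'
YAW=np.radians(100.7)
def delta(tx,ty,tz,yaw=None):
    from scipy.spatial.transform import Rotation as Ro
    s=telemetry.observe(); R=Ro.from_euler("xyz",s["tool_rot"]).as_matrix()
    if yaw is not None: print("turn z deg",np.degrees(s["tool_rot"][2])-yaw)
    print("pos",np.round(s["position"],4),"rot",np.round(np.degrees(s["tool_rot"]),1),"need mm (now)",np.round(1e3*R.T@(np.array([tx,ty,tz])-s["position"]),1),"t",s["clock"],"grip",s["grip_width"],s["finger_force"])
E
python3 - <<'E'
from h import *
S=dict(a=(.6265,.164),b=(.6425,.0865),c=(.6565,.007),d=(.671,-.0715))
M={}
for n in("scene","side"):
    f=dict(np.load(f"/tmp/{n}.npz")); P=cloud(f); g=cv2.cvtColor(f["pixels"],cv2.COLOR_RGB2GRAY)
    for k,c in S.items():
        m=(np.hypot(P[...,0]-c[0],P[...,1]-c[1])<.036)&(P[...,2]<.02)
        dk=m&(g<np.percentile(g[m],40))
        (cx,cy),r=cv2.minEnclosingCircle(P[dk][:,:2].astype(np.float32)*1000)
        M.setdefault(k,[]).append((cx,cy)); print(n,k,round(cx,1),round(cy,1),round(r,1))
A=np.array([np.mean(M[k],0) for k in "abcd"])
o=A.mean(0); i=np.array([1.5,.5,-.5,-1.5]); u=(i[:,None]*(A-o)).sum(0); u/=np.linalg.norm(u)
print("row yaw",np.degrees(np.arctan2(u[1],u[0])),"\n",np.round(o+80*i[:,None]*u,1))
delta(.449,-.259,.18,100.7)
E
```

```text
scene a 628.4 162.1 32.2
scene b 641.7 83.6 31.7
scene c 657.5 6.1 31.7
scene d 670.2 -72.8 31.8
side a 626.3 161.4 29.7
side b 639.7 83.3 29.1
side c 655.2 5.2 28.8
side d 669.9 -72.3 30.0
row yaw 100.43550571144016 
 [[626.9 162.6]
 [641.4  83.9]
 [655.8   5.2]
 [670.3 -73.5]]
turn z deg -87.076943468356
pos [ 0.1471 -0.6071  0.2289] rot [-179.9    0.    13.6] need mm (now) [ 375.4 -267.2   49.1] t 0.1 grip 0.08488999904827418 0.0
```

```bash
python3 -m crank '0.085 0.030 -0.0215 0.004 0 0 0;0.085 0.030 -0.0215 0.004 0 0 0;0.085 0.030 -0.0215 0.004 0 0 0;0.085 0.030 -0.0215 0.004 0 0 0;0.085 0.030 -0.0215 0.004 0 0 0;0.085 0.030 -0.0215 0.004 0 0 0;0.085 0.030 -0.0215 0.004 0 0 0;0.085 0.030 -0.0215 0.004 0 0 0'
python3 -m crank '0.085 0.030 -0.0215 0.004 0 0 0;0.085 0.030 -0.0215 0.004 0 0 0;0.085 0.030 -0.0215 0.004 0 0 0;0.085 0.030 -0.0215 0.004 0 0 0;0.085 0 0 0 0 0 -7;0.085 0 0 0 0 0 -7;0.085 0 0 0 0 0 -7;0.085 0 0 0 0 0 -7'
python3 -m crank '0.085 0 0 0 0 0 -7;0.085 0 0 0 0 0 -7;0.085 0 0 0 0 0 -7;0.085 0 0 0 0 0 -7;0.085 0 0 0 0 0 -7;0.085 0 0 0 0 0 -7;0.085 0 0 0 0 0 -7;0.085 0 0 0 0 0 -7'
python3 -c "
from h import *
delta(.449,-.2593,.045,100.4)"
```

```text
clock: 0.77
position: [0.3407, -0.3821, 0.1972]
tool_rot: [-3.141, 0.0, 0.238]
force: [-0.1, -0.3, 0.1]
grip_width: 0.0851
finger_force: 0.0
clock: 1.43
position: [0.4364, -0.2715, 0.1812]
tool_rot: [-3.141, 0.0, 0.733]
force: [-0.2, -0.1, 0.2]
grip_width: 0.0847
finger_force: 0.0
clock: 2.1
position: [0.4362, -0.2718, 0.1812]
tool_rot: [-3.141, -0.0, 1.71]
force: [0.5, -0.2, -0.1]
grip_width: 0.0851
finger_force: 0.0
turn z deg -2.4328031783238657
pos [ 0.4362 -0.2718  0.1812] rot [-180.   -0.   98.] need mm (now) [ 10.6  14.5 136.2] t 2.1 grip 0.08509150103214487 0.0
```

```bash
python3 -m crank '0.085 0.0105 0.0145 0 0 0 0;0.085 0 0 0.005 0 0 -2.4;0.085 0 0 0.03 0 0 0;0.085 0 0 0.03 0 0 0;0.085 0 0 0.03 0 0 0;0.085 0 0 0.025 0 0 0;0.085 0 0 0.016 0 0 0;0.085 0 0 0 0 0 0'
python3 -c "
from h import *
delta(.449,-.2593,.045,100.4);save(grab_frame('wrist'),'w1')"
python3 -m crank '0.03 0 0 0 0 0 0;0.03 0 0 0 0 0 0;0.03 0 0 0 0 0 0;0.03 0 0 0 0 0 0;0.03 0 0 0 0 0 0;0.03 0 0 0 0 0 0;0.03 0 0 0 0 0 0;0.03 0 0 0 0 0 0' 40
python3 -c "
from h import *
delta(.6558,.0052,.18,100.4)"
```

```text
clock: 2.77
position: [0.4477, -0.2586, 0.0424]
tool_rot: [-3.138, -0.003, 1.746]
force: [-0.5, -0.1, 0.0]
grip_width: 0.085
finger_force: 0.0
turn z deg -0.3524767878153625
pos [ 0.4477 -0.2586  0.0424] rot [-179.8   -0.2  100. ] need mm (now) [-0.9  1.2 -2.6] t 2.7667 grip 0.08501869342478223 0.0
clock: 3.48
position: [0.4496, -0.2601, 0.0465]
tool_rot: [3.141, 0.001, 1.745]
force: [-2.7, 0.2, 11.7]
grip_width: 0.0383
finger_force: 38.8
turn z deg -0.3998893550989493
pos [ 0.4496 -0.2601  0.0465] rot [1.8e+02 1.0e-01 1.0e+02] need mm (now) [ 225.3  249.2 -133.6] t 3.4833 grip 0.03831999467476646 38.7559659301769
```

```bash
python3 -m crank '0.03 0 0 -0.01 0 0 0;0.03 0 0 -0.025 0 0 0;0.03 0 0 -0.03 0 0 0;0.03 0 0 -0.03 0 0 0;0.03 0 0 -0.025 0 0 0;0.03 0.007 0.008 -0.014 0 0 0;0.03 0.015 0.017 0 0 0 0;0.03 0.022 0.024 0 0 0 0' 50
python3 -m crank '0.03 0.022 0.024 0 0 0 0;0.03 0.022 0.024 0 0 0 0;0.03 0.022 0.024 0 0 0 0;0.03 0.022 0.024 0 0 0 0;0.03 0.022 0.024 0 0 0 0;0.03 0.022 0.024 0 0 0 0;0.03 0.022 0.024 0 0 0 0;0.03 0.016 0.018 0 0 0 0'
python3 -m crank '0.03 0.009 0.010 0 0 0 0;0.03 0.002 0.004 0 0 0 0;0.03 0 0 0 0 0 0;0.03 0 0 0.01 0 0 0;0.03 0 0 0.02 0 0 0;0.03 0 0 0.02 0 0 0;0.03 0 0 0.01 0 0 0;0.03 0 0 0 0 0 0'
python3 -c "
from h import *
delta(.6558,.0052,.055,100.4);f=grab_frame('scene');save(f,'s2')"
```

```text
clock: 4.15
position: [0.4895, -0.2095, 0.1814]
tool_rot: [3.14, 0.002, 1.742]
force: [-0.0, -0.2, -1.7]
grip_width: 0.0377
finger_force: 50.5
clock: 4.82
position: [0.6445, -0.005, 0.1805]
tool_rot: [3.141, -0.001, 1.747]
force: [0.5, 0.4, -0.9]
grip_width: 0.0379
finger_force: 50.5
clock: 5.48
position: [0.6536, 0.0038, 0.117]
tool_rot: [-3.138, -0.0, 1.744]
force: [0.1, -0.1, -0.6]
grip_width: 0.0379
finger_force: 50.4
turn z deg -0.44975738147419975
pos [0.6536 0.0038 0.117 ] rot [-179.8   -0.   100. ] need mm (now) [ 1.   2.6 62. ] t 5.4833 grip 0.03789351644978741 50.449839188950136
```

View pics/s2.png

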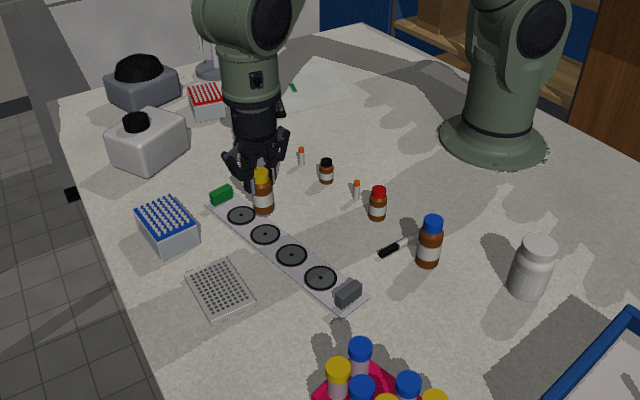

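The yellow bottle hangs upright in the gripper, cap at (262,174), above spot c at (265,234). I'll lower it and check the cap before setting it down.

```bash
cat >> h.py <<'E'
RNG=dict(yellow=((20,100,90),(35,255,255)),blue=((100,140,60),(125,255,255)),red=((0,150,70),(6,255,255)))
def cap(k,c,zr,cam="scene",rad=.03):
    f=grab_frame(cam); P=cloud(f)
    m=(np.hypot(P[...,0]-c[0],P[...,1]-c[1])<rad)&(P[...,2]>zr-.02)&(P[...,2]<zr+.02)
    if k in RNG: m&=cv2.inRange(cv2.cvtColor(f["pixels"],cv2.COLOR_RGB2HSV),*RNG[k])>0
    q=P[m]; zt=np.percentile(q[:,2],97); t=q[q[:,2]>zt-.006]
    (x,y),r=cv2.minEnclosingCircle(t[:,:2].astype(np.float32)*1e3)
    print(k,cam,len(t),"cap xy mm",round(x,1),round(y,1),"r",round(r,1),"top",round(float(zt),4))
E
python3 -m crank '0.03 0.001 0.0025 0.005 0 0 0;0.03 0 0 0.015 0 0 0;0.03 0 0 0.015 0 0 0;0.03 0 0 0.01 0 0 0;0.03 0 0 0.007 0 0 0;0.03 0 0 0.003 0 0 0;0.03 0 0 0 0 0 0;0.03 0 0 0 0 0 0'
python3 -c "
from h import *
delta(.6558,.0052,.055,100.4);cap('yellow',(.6558,.0052),.1)"
```

```text
clock: 6.2
position: [0.6578, 0.0069, 0.0647]
tool_rot: [3.141, -0.0, 1.746]
force: [-0.1, -0.2, -0.9]
grip_width: 0.0382
finger_force: 50.5
turn z deg -0.37578227494201144
pos [0.6578 0.0069 0.0647] rot [180.  -0. 100.] need mm (now) [-1.3 -2.3  9.7] t 6.2 grip 0.038226419635390294 50.45568653731607
yellow scene 135 cap xy mm 659.4 9.2 r 17.0 top 0.1073
```

```bash
python3 -m crank '0.03 -0.002 -0.0023 0.004 0 0 0;0.03 0 0 0.003 0 0 0;0.03 0 0 0.002 0 0 0;0.03 0 0 0.001 0 0 0;0.03 0 0 0.001 0 0 0;0.03 0 0 0 0 0 0;0.03 0 0 0 0 0 0;0.03 0 0 0 0 0 0'
python3 -c "
from h import *
delta(.6558,.0052,.055,100.4);cap('yellow',(.6558,.0052),.1)"
```

```text
clock: 6.92
position: [0.6557, 0.0042, 0.0546]
tool_rot: [3.141, 0.001, 1.745]
force: [-8.6, -2.1, 19.5]
grip_width: 0.0379
finger_force: 52.7
turn z deg -0.3904559965651089
pos [0.6557 0.0042 0.0546] rot [180.   0. 100.] need mm (now) [ 0.9  0.2 -0.4] t 6.9167 grip 0.03792161901879209 52.72246588720009
yellow scene 135 cap xy mm 657.4 6.8 r 17.2 top 0.0975
```

```bash
python3 -m crank '0.05 0 0 0 0 0 0;0.065 0 0 0 0 0 0;0.085 0 0 0 0 0 0;0.085 0 0 0 0 0 0;0.085 0 0 -0.015 0 0 0;0.085 0 0 -0.035 0 0 0;0.085 0 0 -0.04 0 0 0;0.085 0 0 -0.03 0 0 0'
python3 -m crank '0.085 0.026 -0.018 0 0 0 0;0.085 0.026 -0.018 0 0 0 0;0.085 0.026 -0.018 0 0 0 0;0.085 0.026 -0.018 0 0 0 0;0.085 0.026 -0.018 0 0 0 0;0.085 0.026 -0.018 0 0 0 0;0.085 0.026 -0.018 0 0 0 0;0.085 0.026 -0.018 0 0 0 0'
python3 -m crank '0.085 0.026 -0.018 0 0 0 0;0.085 0.026 -0.018 0 0 0 0;0.085 0 0 0 0 0 0;0.085 0 0 0 0 0 0;0.085 0 0 0 0 0 0;0.085 0 0 0 0 0 0;0.085 0 0 0 0 0 0;0.085 0 0 0 0 0 0'
python3 -c "
from h import *
delta(.4343,.2311,.06,100.4);cap('yellow',(.6558,.0052),.1);cap('yellow',(.6558,.0052),.1,'side')"
```

```text
clock: 7.63
position: [0.656, 0.0048, 0.1772]
tool_rot: [3.14, -0.0, 1.746]
force: [0.5, -0.2, -0.3]
grip_width: 0.0851
finger_force: 0.0
clock: 8.3
position: [0.4766, 0.1851, 0.1745]
tool_rot: [3.141, 0.0, 1.746]
force: [-0.2, 1.6, 0.5]
grip_width: 0.0853
finger_force: 0.0
clock: 8.97
position: [0.4337, 0.2285, 0.1734]
tool_rot: [-3.142, 0.0, 1.744]
force: [-0.5, -0.2, -0.1]
grip_width: 0.085
finger_force: 0.0
turn z deg -0.45601484775122003
pos [0.4337 0.2285 0.1734] rot [-180.     0.    99.9] need mm (now) [  2.5   1.1 113.4] t 8.9667 grip 0.08498036695652549 0.0
yellow scene 166 cap xy mm 654.7 6.6 r 16.8 top 0.0966
yellow side 135 cap xy mm 654.1 5.7 r 15.9 top 0.0977
```

```bash
python3 -m crank '0.085 0.0025 0.001 0.01 0 0 0;0.085 0 0 0.03 0 0 0;0.085 0 0 0.03 0 0 0;0.085 0 0 0.025 0 0 0;0.085 0 0 0.015 0 0 0;0.085 0 0 0.003 0 0 0;0.03 0 0 0 0 0 0;0.03 0 0 0 0 0 0' 50
python3 -m crank '0.03 0 0 0 0 0 0;0.03 0 0 0 0 0 0;0.03 0 0 0 0 0 0;0.03 0 0 0 0 0 0;0.03 0 0 0 0 0 0;0.03 0 0 0 0 0 0;0.03 0 0 0 0 0 0;0.03 0 0 0 0 0 0'
python3 -c "
from h import *
delta(.6703,-.0735,.185,100.4)"
python3 -m crank '0.03 0 0 -0.01 0 0 0;0.03 0 0 -0.025 0 0 0;0.03 0 0 -0.03 0 0 0;0.03 0 0 -0.03 0 0 0;0.03 0 0 -0.02 0 0 0;0.03 0 0 -0.01 0 0 0;0.03 0 0 0 0 0 0;0.03 0 0 0 0 0 0'
python3 -c "
from h import *
delta(.6703,-.0735,.185,100.4)"
```

```text
clock: 9.73
position: [0.4339, 0.2321, 0.0608]
tool_rot: [3.141, -0.0, 1.746]
force: [-0.8, 0.1, 0.0]
grip_width: 0.0634
finger_force: 0.0
clock: 10.4
position: [0.4343, 0.2321, 0.0617]
tool_rot: [3.14, -0.001, 1.746]
force: [-2.3, -0.9, 12.4]
grip_width: 0.0415
finger_force: 49.0
turn z deg -0.3897630631262956
pos [0.4343 0.2321 0.0617] rot [179.9  -0.  100. ] need mm (now) [-341.9  179.5 -123.1] t 10.4 grip 0.041459386504615565 48.9524914836511
clock: 11.07
position: [0.4338, 0.2314, 0.1853]
tool_rot: [3.141, 0.0, 1.745]
force: [-0.4, -0.2, -2.7]
grip_width: 0.0414
finger_force: 51.5
turn z deg -0.4065896923630987
pos [0.4338 0.2314 0.1853] rot [180.   0. 100.] need mm (now) [-341.3  180.     0.5] t 11.0667 grip 0.04141182180545509 51.45515304990113
```

```bash
python3 -m crank '0.03 -0.010 0.0055 0 0 0 0;0.03 -0.018 0.0095 0 0 0 0;0.03 -0.026 0.0136 0 0 0 0;0.03 -0.026 0.0136 0 0 0 0;0.03 -0.026 0.0136 0 0 0 0;0.03 -0.026 0.0136 0 0 0 0;0.03 -0.026 0.0136 0 0 0 0;0.03 -0.026 0.0136 0 0 0 0'
python3 -m crank '0.03 -0.026 0.0136 0 0 0 0;0.03 -0.026 0.0136 0 0 0 0;0.03 -0.026 0.0136 0 0 0 0;0.03 -0.026 0.0136 0 0 0 0;0.03 -0.026 0.0136 0 0 0 0;0.03 -0.018 0.0095 0 0 0 0;0.03 -0.009 0.006 0 0 0 0;0.03 0 0 0 0 0 0'
python3 -m crank '0.03 0 0 0 0 0 0;0.03 0 0 0.01 0 0 0;0.03 0 0 0.02 0 0 0;0.03 0 0 0.025 0 0 0;0.03 0 0 0.025 0 0 0;0.03 0 0 0.015 0 0 0;0.03 0 0 0.005 0 0 0;0.03 0 0 0 0 0 0'
python3 -c "
from h import *
delta(.6703,-.0735,.07,100.4);cap('blue',(.6703,-.0735),.13);cap('blue',(.6703,-.0735),.13,'side')"
```

```text
clock: 11.73
position: [0.5612, 0.0652, 0.1837]
tool_rot: [-3.139, 0.0, 1.746]
force: [0.4, 0.2, -3.3]
grip_width: 0.0416
finger_force: 51.4
clock: 12.4
position: [0.6707, -0.0753, 0.1832]
tool_rot: [-3.139, 0.0, 1.743]
force: [0.6, -0.2, -2.2]
grip_width: 0.0416
finger_force: 51.4
clock: 13.07
position: [0.6697, -0.072, 0.0842]
tool_rot: [-3.14, -0.001, 1.747]
force: [-0.0, 0.2, -1.2]
grip_width: 0.0414
finger_force: 51.4
turn z deg -0.32753522011020664
pos [ 0.6697 -0.072   0.0842] rot [-179.9   -0.   100.1] need mm (now) [-1.5  0.4 14.2] t 13.0667 grip 0.04141293815207473 51.400842438451946
blue scene 145 cap xy mm 670.3 -71.6 r 18.5 top 0.1275
blue side 60 cap xy mm 669.7 -77.0 r 13.5 top 0.1298
```

```bash
python3 -m crank '0.03 -0.0012 0.0004 0.005 0 0 0;0.03 0 0 0.004 0 0 0;0.03 0 0 0.003 0 0 0;0.03 0 0 0.0015 0 0 0;0.03 0 0 0.0015 0 0 0;0.03 0 0 0 0 0 0;0.03 0 0 0 0 0 0;0.03 0 0 0 0 0 0'
python3 -c "
from h import *
delta(.6703,-.0735,.07,100.4);cap('blue',(.6703,-.0735),.115)"
```

```text
clock: 13.83
position: [0.6711, -0.0738, 0.0706]
tool_rot: [3.141, 0.0, 1.746]
force: [-0.1, 0.6, -2.7]
grip_width: 0.0413
finger_force: 51.4
turn z deg -0.3795303894807205
pos [ 0.6711 -0.0738  0.0706] rot [180.   0. 100.] need mm (now) [ 0.5 -0.8  0.6] t 13.8333 grip 0.04131518690435873 51.42672860529274
blue scene 143 cap xy mm 670.5 -74.2 r 20.5 top 0.1136
```

```bash
python3 -m crank '0.03 0 0 0.001 0 0 0;0.03 0 0 0.001 0 0 0;0.03 0 0 0.0005 0 0 0;0.03 0 0 0 0 0 0;0.03 0 0 0 0 0 0;0.05 0 0 0 0 0 0;0.065 0 0 0 0 0 0;0.085 0 0 0 0 0 0'
python3 -m crank '0.085 0 0 0 0 0 0;0.085 0 0 -0.005 0 0 0;0.085 0 0 -0.025 0 0 0;0.085 0 0 -0.035 0 0 0;0.085 0 0 -0.035 0 0 0;0.085 0 0 -0.02 0 0 0;0.085 0.012 -0.013 0 0 0 0;0.085 0.024 -0.026 0 0 0 0'
python3 -m crank '0.085 0.024 -0.026 0 0 0 0;0.085 0.024 -0.026 0 0 0 0;0.085 0.024 -0.026 0 0 0 0;0.085 0.024 -0.026 0 0 0 0;0.085 0.024 -0.026 0 0 0 0;0.085 0.024 -0.026 0 0 0 0;0.085 0.012 -0.013 0 0 0 0;0.085 0 0 0 0 0 0'
python3 -c "
from h import *
delta(.4330,.0770,.04,100.4);cap('blue',(.6703,-.0735),.112);cap('blue',(.6703,-.0735),.112,'side')"
```

```text
clock: 14.55
position: [0.6712, -0.0738, 0.068]
tool_rot: [3.141, 0.0, 1.746]
force: [-0.3, 0.1, 0.4]
grip_width: 0.0722
finger_force: 0.0
clock: 15.22
position: [0.6281, -0.0468, 0.1891]
tool_rot: [3.138, 0.001, 1.743]
force: [2.0, 0.8, 0.2]
grip_width: 0.0849
finger_force: 0.0
clock: 15.88
position: [0.4302, 0.0809, 0.1886]
tool_rot: [3.142, 0.001, 1.749]
force: [1.3, 1.0, 0.5]
grip_width: 0.085
finger_force: 0.0
turn z deg -0.16983372021483945
pos [0.4302 0.0809 0.1886] rot [180.    0.  100.2] need mm (now) [ -4.2   2.  148.6] t 15.8833 grip 0.08499313860804608 0.0
blue scene 160 cap xy mm 671.5 -74.2 r 18.7 top 0.1131
blue side 153 cap xy mm 669.5 -75.9 r 16.7 top 0.1137
```

```bash
python3 -m crank '0.085 -0.0035 0.002 0.015 0 0 0;0.085 0 0 0.03 0 0 0;0.085 0 0 0.035 0 0 0;0.085 0 0 0.03 0 0 0;0.085 0 0 0.02 0 0 0;0.085 0 0 0.012 0 0 0;0.085 0 0 0.006 0 0 0;0.03 0 0 0 0 0 0' 40
python3 -m crank '0.03 0 0 0 0 0 0;0.03 0 0 0 0 0 0;0.03 0 0 0 0 0 0;0.03 0 0 0 0 0 0;0.03 0 0 0 0 0 0;0.03 0 0 0 0 0 0;0.03 0 0 0 0 0 0;0.03 0 0 0 0 0 0'
python3 -c "
from h import *
delta(.6414,.0839,.16,100.4)"
python3 -m crank '0.03 0 0 -0.01 0 0 0;0.03 0 0 -0.025 0 0 0;0.03 0 0 -0.03 0 0 0;0.03 0 0 -0.03 0 0 0;0.03 0 0 -0.02 0 0 0;0.03 0 0 -0.01 0 0 0;0.03 0 0 0 0 0 0;0.03 0 0 0 0 0 0'
python3 -c "
from h import *
delta(.6414,.0839,.16,100.4)"
```

```text
clock: 16.65
position: [0.4355, 0.0756, 0.0388]
tool_rot: [-3.14, 0.0, 1.745]
force: [0.2, -0.1, -0.3]
grip_width: 0.075
finger_force: 0.0
clock: 17.32
position: [0.436, 0.0759, 0.0408]
tool_rot: [3.14, 0.0, 1.745]
force: [-2.4, -0.4, 10.4]
grip_width: 0.034
finger_force: 38.8
turn z deg -0.39073701842484354
pos [0.436  0.0759 0.0408] rot [179.9   0.  100. ] need mm (now) [ -27.9  203.9 -118.9] t 17.3167 grip 0.033964662223687575 38.815146427368745
clock: 17.98
position: [0.4355, 0.0756, 0.1652]
tool_rot: [3.141, 0.0, 1.745]
force: [-0.3, 0.8, -1.0]
grip_width: 0.0337
finger_force: 40.1
turn z deg -0.40590832558368106
pos [0.4355 0.0756 0.1652] rot [179.9   0.  100. ] need mm (now) [-27.6 204.2   5.4] t 17.9833 grip 0.03368305199574444 40.137390804011375
```

```bash
python3 -m crank '0.03 -0.0016 0.012 0 0 0 0;0.03 -0.003 0.022 0 0 0 0;0.03 -0.0038 0.028 0 0 0 0;0.03 -0.0038 0.028 0 0 0 0;0.03 -0.0038 0.028 0 0 0 0;0.03 -0.0038 0.028 0 0 0 0;0.03 -0.0038 0.028 0 0 0 0;0.03 -0.0027 0.020 0 0 0 0'
python3 -m crank '0.03 -0.0013 0.010 0 0 0 0;0.03 0 0 0.01 0 0 0;0.03 0 0 0.02 0 0 0;0.03 0 0 0.03 0 0 0;0.03 0 0 0.025 0 0 0;0.03 0 0 0.013 0 0 0;0.03 0 0 0.004 0 0 0;0.03 0 0 0 0 0 0'
python3 -c "
from h import *
delta(.6414,.0839,.049,100.4);cap('red',(.6414,.0839),.095);cap('red',(.6414,.0839),.095,'side')"
```

```text
clock: 18.65
position: [0.6323, 0.0837, 0.1629]
tool_rot: [-3.14, 0.0, 1.746]
force: [-0.0, 0.8, -1.0]
grip_width: 0.0339
finger_force: 40.1
clock: 19.32
position: [0.6401, 0.0844, 0.0618]
tool_rot: [-3.14, -0.0, 1.746]
force: [0.2, -0.9, -0.7]
grip_width: 0.034
finger_force: 40.1
turn z deg -0.35016747823081573
pos [0.6401 0.0844 0.0618] rot [-179.9   -0.   100. ] need mm (now) [-0.7  1.2 12.8] t 19.3167 grip 0.034012584568327585 40.118713583797216
red scene 118 cap xy mm 642.7 87.2 r 15.5 top 0.0948
red side 42 cap xy mm 643.6 82.7 r 12.2 top 0.0971
```

```bash
python3 -m crank '0.03 -0.0017 0 0.005 0 0 0;0.03 0 0 0.004 0 0 0;0.03 0 0 0.002 0 0 0;0.03 0 0 0.0015 0 0 0;0.03 0 0 0.0005 0 0 0;0.03 0 0 0 0 0 0;0.03 0 0 0 0 0 0;0.03 0 0 0 0 0 0'
python3 -c "
from h import *
delta(.6414,.0839,.049,100.4);cap('red',(.6414,.0839),.08)"
```

```text
clock: 20.08
position: [0.6415, 0.0827, 0.05]
tool_rot: [3.141, -0.0, 1.746]
force: [0.9, -0.4, -0.6]
grip_width: 0.0336
finger_force: 40.1
turn z deg -0.373935120886955
pos [0.6415 0.0827 0.05  ] rot [180.  -0. 100.] need mm (now) [1.2 0.2 1. ] t 20.0833 grip 0.03364007486310518 40.125289640855044
red scene 110 cap xy mm 644.8 87.5 r 16.7 top 0.0832
```

```bash
python3 -m crank '0.03 0 0 0.001 0 0 0;0.03 0 0 0.001 0 0 0;0.03 0 0 0 0 0 0;0.03 0 0 0 0 0 0;0.03 0 0 0 0 0 0;0.05 0 0 0 0 0 0;0.065 0 0 0 0 0 0;0.085 0 0 0 0 0 0'
python3 -m crank '0.085 0 0 0 0 0 0;0.085 0 0 -0.005 0 0 0;0.085 0 0 -0.025 0 0 0;0.085 0 0 -0.035 0 0 0;0.085 0 0 -0.035 0 0 0;0.085 0 0 -0.015 0 0 0;0.085 -0.0085 -0.0135 0 0 0 0;0.085 -0.0165 -0.027 0 0 0 0'
python3 -m crank '0.085 -0.0165 -0.027 0 0 0 0;0.085 -0.0165 -0.027 0 0 0 0;0.085 -0.0165 -0.027 0 0 0 0;0.085 -0.0165 -0.027 0 0 0 0;0.085 -0.0165 -0.027 0 0 0 0;0.085 -0.0165 -0.027 0 0 0 0;0.085 -0.0085 -0.0135 0 0 0 0;0.085 0 0 0 0 0 0'
python3 -c "
from h import *
delta(.4528,-.0856,.03,100.4);cap('red',(.6414,.0839),.08);cap('red',(.6414,.0839),.08,'side')"
```

```text
clock: 20.8
position: [0.6414, 0.0826, 0.0479]
tool_rot: [-3.142, -0.0, 1.746]
force: [0.5, -0.2, -0.6]
grip_width: 0.0691
finger_force: 0.0
clock: 21.47
position: [0.6072, 0.0532, 0.1644]
tool_rot: [3.138, -0.001, 1.748]
force: [1.2, -0.8, -1.3]
grip_width: 0.0848
finger_force: 0.0
clock: 22.13
position: [0.4492, -0.0882, 0.1632]
tool_rot: [-3.14, 0.002, 1.742]
force: [0.7, -0.3, 0.3]
grip_width: 0.0849
finger_force: 0.0
turn z deg -0.5676964044481707
pos [ 0.4492 -0.0882  0.1632] rot [-1.799e+02  1.000e-01  9.980e+01] need mm (now) [  2.2   4.2 133.2] t 22.1333 grip 0.08489081449473057 0.0
red scene 129 cap xy mm 639.4 84.3 r 14.4 top 0.0809Traceback (most recent call last):
  File "<string>", line 3, in <module>
    delta(.4528,-.0856,.03,100.4);cap('red',(.6414,.0839),.08);cap('red',(.6414,.0839),.08,'side')
                                                               ~~~^^^^^^^^^^^^^^^^^^^^^^^^^^^^^^^^
  File "h.py", line 25, in cap
    q=P[m]; zt=np.percentile(q[:,2],97); t=q[q[:,2]>zt-.006]
               ~~~~~~~~~~~~~^^^^^^^^^^^
    return _quantile_unchecked(
        a, q, axis, out, overwrite_input, method, keepdims, weights)
    return _ureduce(a,
                    func=_quantile_ureduce_func,
    ...<5 lines>...
                    overwrite_input=overwrite_input,
                    method=method)
    r = func(a, **kwargs)
    result = _quantile(arr,
                       quantiles=q,
    ...<2 lines>...
                       out=out,
                       weights=wgt)
    slices_having_nans = np.isnan(arr[-1, ...])
                                  ~~~^^^^^^^^^
IndexError: index -1 is out of bounds for axis 0 with size 0
```

```bash
python3 -m crank '0.085 0.002 0.004 0.015 0 0 0;0.085 0 0 0.03 0 0 0;0.085 0 0 0.03 0 0 0;0.085 0 0 0.025 0 0 0;0.085 0 0 0.018 0 0 0;0.085 0 0 0.01 0 0 0;0.085 0 0 0.004 0 0 0;0.025 0 0 0 0 0 0' 30
python3 -m crank '0.025 0 0 0 0 0 0;0.025 0 0 0 0 0 0;0.025 0 0 0 0 0 0;0.025 0 0 0 0 0 0;0.025 0 0 0 0 0 0;0.025 0 0 0 0 0 0;0.025 0 0 0 0 0 0;0.025 0 0 0 0 0 0'
python3 -c "
from h import *
delta(.6269,.1626,.16,100.4)"
python3 -m crank '0.025 0 0 -0.01 0 0 0;0.025 0 0 -0.025 0 0 0;0.025 0 0 -0.03 0 0 0;0.025 0 0 -0.03 0 0 0;0.025 0 0 -0.02 0 0 0;0.025 0 0 -0.01 0 0 0;0.025 0 0 0 0 0 0;0.025 0 0 0 0 0 0'
python3 -c "
from h import *
delta(.6269,.1626,.155,100.4)"
```

```text
clock: 22.9
position: [0.4556, -0.0821, 0.0306]
tool_rot: [-3.141, -0.0, 1.747]
force: [-0.7, 0.6, 0.0]
grip_width: 0.0749
finger_force: 0.0
clock: 23.57
position: [0.4558, -0.083, 0.0316]
tool_rot: [3.14, 0.001, 1.745]
force: [-1.5, -0.5, 9.7]
grip_width: 0.0301
finger_force: 29.0
turn z deg -0.396759765978544
pos [ 0.4558 -0.083   0.0316] rot [179.9   0.  100. ] need mm (now) [ 212.1  211.3 -128.3] t 23.5667 grip 0.03012413716005818 28.98827226483263
clock: 24.23
position: [0.4553, -0.0831, 0.1561]
tool_rot: [3.141, 0.001, 1.745]
force: [-0.0, -0.0, -0.2]
grip_width: 0.0296
finger_force: 29.7
turn z deg -0.40287377984597583
pos [ 0.4553 -0.0831  0.1561] rot [180.   0. 100.] need mm (now) [212.2 211.7   1.1] t 24.2333 grip 0.02961477880600206 29.731205531861633
```

```bash
python3 -m crank '0.025 0.008 0.0075 0 0 0 0;0.025 0.0135 0.013 0 0 0 0;0.025 0.019 0.019 0 0 0 0;0.025 0.019 0.019 0 0 0 0;0.025 0.019 0.019 0 0 0 0;0.025 0.019 0.019 0 0 0 0;0.025 0.019 0.019 0 0 0 0;0.025 0.019 0.019 0 0 0 0'
python3 -m crank '0.025 0.019 0.019 0 0 0 0;0.025 0.019 0.019 0 0 0 0;0.025 0.019 0.019 0 0 0 0;0.025 0.0135 0.013 0 0 0 0;0.025 0.008 0.0075 0 0 0 0;0.025 0 0 0 0 0 0;0.025 0 0 0.01 0 0 0;0.025 0 0 0.02 0 0 0'
python3 -m crank '0.025 0 0 0.025 0 0 0;0.025 0 0 0.025 0 0 0;0.025 0 0 0.015 0 0 0;0.025 0 0 0.007 0 0 0;0.025 0 0 0.002 0 0 0;0.025 0 0 0 0 0 0;0.025 0 0 0 0 0 0;0.025 0 0 0 0 0 0'
python3 -c "
from h import *
delta(.6269,.1626,.040,100.4);cap('black',(.6269,.1626),.076,rad=.016);f=grab_frame('scene');save(f,'s3')"
```

```text
clock: 24.9
position: [0.5643, 0.0761, 0.1544]
tool_rot: [-3.14, -0.0, 1.746]
force: [0.5, -0.3, -0.5]
grip_width: 0.0298
finger_force: 29.7
clock: 25.57
position: [0.6273, 0.1642, 0.1263]
tool_rot: [3.14, 0.0, 1.745]
force: [0.3, 0.6, -0.6]
grip_width: 0.0299
finger_force: 29.7
clock: 26.23
position: [0.6274, 0.1649, 0.0531]
tool_rot: [3.14, -0.0, 1.746]
force: [0.4, 0.1, 0.8]
grip_width: 0.0297
finger_force: 29.7
turn z deg -0.38859456800197734
pos [0.6274 0.1649 0.0531] rot [179.9  -0.  100. ] need mm (now) [-2.2 -1.  13.1] t 26.2333 grip 0.029737115739775253 29.72291858168319
black scene 31 cap xy mm 615.0 162.1 r 9.1 top 0.0931
```

View pics/s3.png

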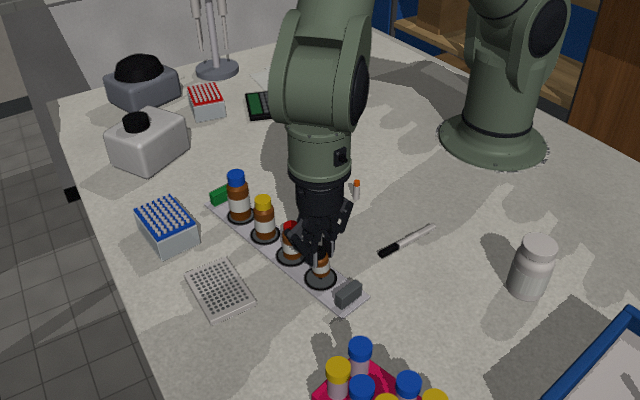

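Blue (237,195), yellow (263,218) and red (290,243) stand on their spots. Black is held just above spot a, at about (320,270). Next: lower, release and retreat.

```bash
python3 -m crank '0.025 0 0 0.004 0 0 0;0.025 0 0 0.003 0 0 0;0.025 0 0 0.002 0 0 0;0.025 0 0 0.0015 0 0 0;0.025 0 0 0.001 0 0 0;0.025 0 0 0 0 0 0;0.025 0 0 0 0 0 0;0.025 0 0 0 0 0 0'
python3 -c "
from h import *
delta(.6269,.1626,.040,100.4)"
```

```text
clock: 27.0
position: [0.6269, 0.1648, 0.0405]
tool_rot: [3.141, -0.0, 1.746]
force: [-0.1, -0.3, -0.6]
grip_width: 0.0302
finger_force: 29.7
turn z deg -0.3772613022048432
pos [0.6269 0.1648 0.0405] rot [180.  -0. 100.] need mm (now) [-2.2 -0.4  0.5] t 27.0 grip 0.030217225439490132 29.736026554601267
```

```bash
python3 -m crank '0.025 0 0 0.001 0 0 0;0.025 0 0 0.001 0 0 0;0.025 0 0 0 0 0 0;0.025 0 0 0 0 0 0;0.025 0 0 0 0 0 0;0.05 0 0 0 0 0 0;0.065 0 0 0 0 0 0;0.085 0 0 0 0 0 0'
python3 -m crank '0.085 0 0 0 0 0 0;0.085 0 0 -0.005 0 0 0;0.085 0 0 -0.025 0 0 0;0.085 0 0 -0.035 0 0 0;0.085 0 0 -0.035 0 0 0;0.085 0 0 -0.03 0 0 0;0.085 0 -0.02 0 0 0 0;0.085 0 -0.03 0 0 0 0'
python3 -m crank '0.085 0 -0.03 0 0 0 0;0.085 0 -0.03 0 0 0 0;0.085 0 -0.03 0 0 0 0;0.085 0 -0.03 0 0 0 0;0.085 0 -0.02 0 0 0 0;0.085 0 0 0 0 0 0;0.085 0 0 0 0 0 0;0.085 0 0 0 0 0 0'
python3 -c "
from h import *
for k,c,z in(('black',(.6269,.1626),.064),('red',(.6414,.0839),.08),('yellow',(.6558,.0052),.096),('blue',(.6703,-.0735),.112)):
  for cam in('scene','side'):
    try: cap(k,c,z,cam)
    except IndexError: print(k,cam,'hidden')
save(grab_frame('side'),'s5');save(grab_frame('scene'),'s4')
s=telemetry.observe();print(s['position'],s['clock'],s['force'])"
```

```text
clock: 27.67
position: [0.6269, 0.1648, 0.0383]
tool_rot: [3.142, 0.0, 1.746]
force: [0.4, -0.2, 0.6]
grip_width: 0.0655
finger_force: 0.0
clock: 28.33
position: [0.579, 0.1566, 0.1702]
tool_rot: [3.138, -0.001, 1.745]
force: [0.6, 0.5, -1.3]
grip_width: 0.0848
finger_force: 0.0
clock: 29.0
position: [0.4405, 0.1319, 0.1688]
tool_rot: [3.141, -0.0, 1.746]
force: [0.2, 0.5, 0.4]
grip_width: 0.0853
finger_force: 0.0
black scene 141 cap xy mm 624.5 162.5 r 13.6 top 0.0645
black side 78 cap xy mm 622.4 162.0 r 13.6 top 0.066
red scene 133 cap xy mm 638.5 84.2 r 14.8 top 0.0807
red side 57 cap xy mm 635.4 81.3 r 12.1 top 0.082
yellow scene 160 cap xy mm 656.4 6.0 r 17.1 top 0.0968
yellow side 139 cap xy mm 653.4 5.6 r 15.7 top 0.0977
blue scene 163 cap xy mm 671.6 -73.6 r 18.2 top 0.1123
blue side 156 cap xy mm 667.8 -74.6 r 16.3 top 0.1136
[0.43974682 0.13178878 0.16833289] 29.5 [0.44708662 0.04340714 0.25741197]
```

View pics/s4.png

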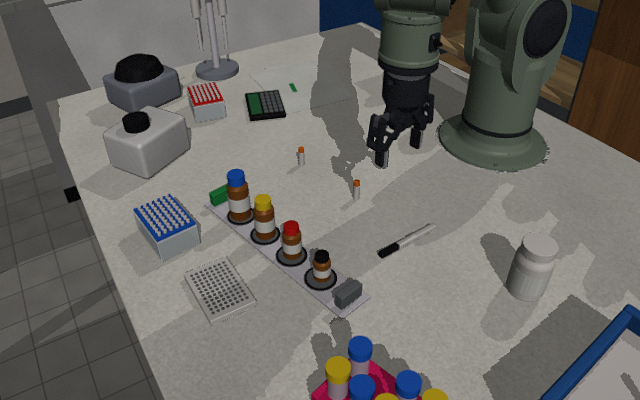

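The picture shows all four bottles upright on their spots in the right order: blue (237,195), yellow (263,218), red (291,243) and black (321,270). The gripper is well clear, and the measured cap centres are within about 4 mm of the spot centres.

```bash
python3 -c "
from workcell import bot
print(bot.job_done())"
```

```text
the job is handed in; nothing more can be done
None
```

All four bottles stand upright and released on their spots, blue, yellow, red and black from the green block to the grey block, each within about 4 mm of its spot's centre (red's side-camera reading, partly blocked, said about 6 mm); the job was handed in at about 30 s and returned no verdict.

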